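Point out the next block for the vice and log it

TASK

Show the overhead bench camera the next job by pointing with the fingertips: hold them steady two to three centimetres above the middle of the one steel block on the marking-out plate that still has no slot, for two seconds, then likewise two to three centimetres above the middle of the gap between the vice jaws, for two seconds. Then press the large button on the grey button box fully down to log it, let it come up and move clear. Touch neither the blocks nor the vice, do not point at the slotted blocks on the way, leave the small button alone and disturb nothing else.

Things in the scene. Friction and masses are not known exactly. Their poses are not given: they have to be found in the camera images.
- blank_top (a point): centre of the top face of the steel block that has NO slot: a plain solid block 56 x 42 mm, 34 mm high (x along its 56 mm, z up), loose on the marking-out plate. The plate is a dark steel slab 220 x 300 mm on a blue foot; its top is 50 mm above the bench. The three blocks stand on it in a row, about 100 mm apart, in any order, each turned a little
- slotted_a_top (a point): same for a steel block of the same outer size but with a 22 mm wide, 20 mm deep slot (dark floor) cut across its top along its y; the point is at the level of the top faces, over the middle of the slot. Not to be pointed at
- slotted_b_top (a point): the other slotted block, same as slotted_a
- jaw_gap (a point): bench vice, blue cast iron with steel jaw faces and anvil, about 260 mm long, 104 mm over the jaws, fixed to the bench on one side of the plate (left or right). The point is the middle of the open gap between the jaws, level with their highest edges, 160 mm above the bench. The gap is 44 mm wide along x of this frame and 104 mm long along y; nothing of the vice stands higher than this point
- button_box: grey metal box fixed to the bench on the other side of the plate, 170 mm long (its x) x 90 mm wide x 50 mm high, origin under its centre; a large and a small black push button on its top, 90 mm apart along its length, the large one towards -x
- big_button_top (a point): centre of the top of the large round black button, 40 mm across; it presses straight down
- big_button (a joint): travel of the large button in m: 0 up, 0.006 fully down; about 5 N when fully down, springs back by itself
- small_button_top (a point): centre of the top of the small round black button, 18 mm across. To be left alone
- small_button (a joint): travel of the small button in m: 0 up, 0.005 fully down
- vee_block: bystander on the far half of the plate: dark steel vee block 50 x 40 x 40 mm, origin at the centre of its underside
- turned_bush: bystander on the far half of the plate: turned steel bush 36 mm across, 40 mm high, origin under its centre
- square: bystander lying flat on the far half of the plate: small try square, stock 60 mm long and 18 mm high, thin blade 85 mm long to its -y; origin under its stock
- angle_offcut: bystander on the bench in front of the plate: copper offcut of angle, 50 x 60 x 50 mm high, origin under its foot
- parts_tin: bystander on the bench in front of the plate: open round metal tin, 60 mm across, 30 mm high, origin under its centre
- oil_bottle: bystander on the bench in front of the plate: white plastic bottle 44 mm across, 100 mm high, origin under its centre
- vice: the same bench vice: origin on the bench under the middle of the jaw gap; z up, x towards the fixed jaw

How it is judged (in metres and radians):
On the way, in this order (a step that is already met when the one before it is completed fails the run):
1. the fingertips are held just above the middle of the block without a slot (horizontal distance between the grasp point and blank_top below 0.022 m and z of the grasp point in the frame of blank_top between 0.015 and 0.075 m), for 1.5 s.
2. the fingertips are held just above the middle of the gap between the vice jaws (horizontal distance between the grasp point and jaw_gap below 0.022 m and z of the grasp point in the frame of jaw_gap between 0.015 and 0.075 m), for 1.5 s.
3. the large button is pressed fully down (value of joint big_button above 0.005 m), for 0.05 s.
At the end, for the whole second after the job is handed in: both buttons are up (within 1.5 mm), the three blocks are within 5 mm and the other loose things within 20 mm of where they started (value of joint each of big_button, small_button below 0.0015 m and distance of each of blank_top, slotted_a_top, slotted_b_top from where it was at the start of the episode below 0.005 m and distance of each of vee_block, turned_bush, square, angle_offcut, parts_tin, oil_bottle from where it was at the start of the episode below 0.02 m); the robot touches nothing.
It fails at once if a block or the vice is touched (over 0.5 N) (contact force between any of the fingers, the arm and blank above 0.5 N or contact force between any of the fingers, the arm and slotted_a above 0.5 N or contact force between any of the fingers, the arm and slotted_b above 0.5 N or contact force between any of the fingers, the arm and vice above 0.5 N).
It fails at once if a block is moved by more than 5 mm, or lifted (distance of any of blank_top, slotted_a_top, slotted_b_top from where it was at the start of the episode above 0.005 m).
It fails at once if a slotted block is pointed at: the fingertips come closer than about 30 mm over its middle ((horizontal distance between the grasp point and slotted_a_top below 0.018 m and z of the grasp point in the frame of slotted_a_top below 0.05 m) or (horizontal distance between the grasp point and slotted_b_top below 0.018 m and z of the grasp point in the frame of slotted_b_top below 0.05 m)).
It fails at once if the small button is pressed (value of joint small_button above 0.0025 m).
It fails at once if a bystander is moved by more than 20 mm (distance of any of vee_block, turned_bush, square, angle_offcut, parts_tin, oil_bottle from where it was at the start of the episode above 0.02 m).
It also fails if it takes over 61 s, if anything falls off the work surface, if the arm or the gripper's body presses on something with over 40 N, if the wrist force passes 120 N, or if a joint passes its speed limit or range.

ROBOT

A 6-joint arm with a two-finger parallel gripper is mounted at the origin on the work surface. World frame = base frame: x ahead of the robot, y to its left, z up, the work surface at z = 0. Lengths are in mm, angles in rad, forces in N, time in s.
With the tool pointing down it reaches from about 300 to 850 mm from the base axis. Payload 5.4 kg.
Tool frame: the origin (TCP) lies midway between the tips of the shut fingers; the grasp point (between the pads) lies manip.grasp_offset behind it (manip.grasp_offset is the distance from the TCP to the grasp point, in mm); z points along the fingers, x is the direction in which the jaws open and shut, and the axes are right-handed (so a half turn about z gives the same grasp; the last joint's range is limited). The gripper opens to 85 mm and grips with 20 to 120 N. Pads are 22 mm wide; open, the fingers measure 114 mm over their backs; the gripper's body (76 mm by 85 mm) begins 54 mm behind the grasp point. The pads swing forward as they close: fully open they stand 13 mm farther back than shut.
Start: joints at [0.923, 0.158, 1.597, -0, 1.386, -0.21], TCP at [243.777, 520.748, 231.299] pointing down, gripper open.
Joint ranges: [-2.91, 2.91], [-0.94, 2.29], [0.18, 2.7], [-1.29, 4.43], [0.17, 2.64], [-3, 3]. Speed limits (rad/s): [2.57, 2.57, 3.14, 3.14, 3.14, 3.14].

INTERFACE

Orientations are given as a rotation vector (axis times angle).
In Python, from plant import telemetry, cams, manip gives the robot as it stands.
- The arm moves only by the shell command python3 -m creep 'ROWS' [OPENING] [FORCE]. ROWS is JSON, one flat list of numbers, 6 for each row, row after row: the shift along the tool's x, y, z in m, then the turn, a rotation vector about the tool's x, y, z in degrees. In form: [tx, ty, tz, rx, ry, rz, tx, ty, tz, rx, ry, rz, ...]. A call has 1 to 20 rows; each row shifts and turns the pose as measured when the row begins, along the tool's axes as they then stand; what a row does not reach is not made up. A row lasts 1/8 s, in which the tool goes at most 62.5 mm and 10.7 degrees, less where a joint would pass 70% of its speed; a pose out of reach is approached as far as the arm can. A call is refused whole if a number of a shift passes 0.0625 or a number of a turn 10.7, either way. A call with a gripper value outside its range is refused whole. OPENING is the opening in per cent of the stroke, from 0 (shut) to 100 (fully open), set as the call begins (- or left out, the last holds). The fingers move at their own pace and stop on an object; FORCE is the grip in N (left out, the last holds). Time passes only in rows, so rows that do not move let the fingers close. It gives the time, the measured TCP pose, the force and the opening at its end, in the units of the state.
- telemetry.get_obs(): the state, without advancing time (a new reading comes with each control period).
- cams.snapshot(name): name is "scene" or "top"; returns a dict with "color" (480x640x3 uint8, blue, green, red), "range_z" (480x640 float32, mm along the optical axis (not along the pixel's ray), 0 where there is no reading), "intrinsics" (3x3 intrinsics, pixels), "origin" and "attitude" of the camera in the world. Camera axes: x right, y down, z forward; pixel columns grow to the right and rows downward; lengths in mm; the calibration is good to about 2 mm. A picture is of the moment at which its call begins.
- manip.job_done(): hands the job in, once; it reports no verdict.
Trained networks look in the newest picture that a camera, given by its name, has taken for a name from the list of things; names that differ only in an ending like _2 or _b are one class to them, and where a whole thing is asked for, a point or a joint stands for the part that bears it (a point fixed in the world has none). Each returns a list of dicts, best first, with "p" (0 to 1); they miss things now and then, are a little off and sometimes report something else, mostly with a low value. They report only what shows in the picture. A call takes as long as a camera call.
- cams.trace(target, camera): "region" (480x640 bool, what is visible of it) and "xy" ([column, row] in pixels, amid what is visible of it).
The state is a dict: "clock": time; "joints": joint angles; "joint_velocities": joint speeds; "joint_torque": joint torques, N m; "position": TCP position; "ee_rot": TCP orientation; "contact_force": force on the tool from outside, world axes, zero at the start; "torque": the same for the moment, N m; "finger_gap": finger opening in mm.
Only numpy, scipy, OpenCV 4.12 (cv2) and the standard library are available. Lean on these libraries where they do the work, as an engineer would, in place of code of your own. Each camera call takes 0.05 s, during which the arm holds its last target. There are 200 camera calls.

## Working session

There is one attempt and no reset: what is moved stays moved. The work goes in short steps, Python scripts to look and compute and a shell command to move; the robot and the scene stay as the last step left them, time stands still between calls to the robot, and variables do not carry over. Pictures are saved under pics/ and viewed, about 8 in all and at most 12, crops included, and the job is handed in when it is done.

```bash
ls; mkdir -p pics
cat > h.py <<'E'
import numpy as np, cv2
from plant import telemetry, cams, manip
from scipy.spatial.transform import Rotation as R
def cloud(s):
    K=np.array(s["intrinsics"]);z=s["range_z"].astype(float)
    v,u=np.mgrid[:480,:640]
    c=np.stack([(u-K[0,2])/K[0,0]*z,(v-K[1,2])/K[1,1]*z,z],-1)
    A=np.array(s["attitude"],float)
    A=A if A.shape==(3,3) else R.from_rotvec(A).as_matrix()
    P=c@A.T+np.array(s["origin"]); P[z==0]=np.nan
    return P
E
python3 - <<'E'
from h import *
o=telemetry.get_obs(); print({k:np.round(v,3).tolist() for k,v in o.items()}); print(manip.grasp_offset)
for n in("top","scene"):
    s=cams.snapshot(n); cv2.imwrite(f"pics/{n}0.png",s["color"]); print(n,s["origin"],s["attitude"])
    P=cloud(s)
    for t in("blank_top","slotted_a_top","button_box","big_button_top","small_button_top","vice","vee_block","turned_bush","square","angle_offcut","parts_tin","oil_bottle"):
        for d in cams.trace(t,n)[:4]:
            m=d["region"]; q=P[m]; q=q[~np.isnan(q[:,0])]
            if len(q)==0: continue
            top=q[q[:,2]>np.percentile(q[:,2],95)-6]
            print(n,t,round(d["p"],2),np.round(d["xy"]).tolist(),m.sum(),"med",np.median(q,0).round(),"topmean",top.mean(0).round(),"zmax",q[:,2].max().round())
E
```

```text
pics
{'clock': 0.0, 'joints': [0.923, 0.159, 1.598, 0.0, 1.386, -0.21], 'joint_velocities': [0.001, 0.0, 0.001, -0.0, 0.0, -0.001], 'joint_torque': [-0.001, -39.599, -33.143, -0.0, 0.008, 0.0], 'position': [243.411, 520.277, 230.303], 'ee_rot': [2.65, 1.686, -0.003], 'contact_force': [0.429, -0.084, -0.553], 'torque': [0.002, 0.05, -0.015], 'finger_gap': 85.412}
18.700000000000003
top [ 469.26838786  -13.89991611 1205.1493807 ] [-2.17964499  2.18867169 -0.06252485]
top blank_top 0.9 [319.0, 235.0] 493 med [561.  -2.  85.] topmean [561.  -1.  86.] zmax 91.0
top blank_top 0.54 [165.0, 256.0] 5877 med [512. 330. 108.] topmean [529. 346. 161.] zmax 167.0
top blank_top 0.35 [308.0, 188.0] 196 med [673.  20.  77.] topmean [676.  21.  91.] zmax 97.0
top slotted_a_top 0.74 [273.0, 233.0] 470 med [573.  99.  83.] topmean [572. 100.  86.] zmax 92.0
top slotted_a_top 0.61 [363.0, 232.0] 430 med [ 565. -105.   83.] topmean [ 563. -104.   85.] zmax 92.0
top slotted_a_top 0.24 [348.0, 180.0] 628 med [692. -70.  56.] topmean [678. -47.  70.] zmax 74.0
top button_box 0.56 [464.0, 262.0] 3285 med [ 4
[... 1723 characters left out ...]
 big_button_top 0.41 [360.0, 337.0] 1015 med [678. 107.  78.] topmean [680. 107.  90.] zmax 94.0
scene small_button_top 0.48 [143.0, 225.0] 61 med [ 550. -336.   71.] topmean [ 549. -337.   71.] zmax 74.0
scene vee_block 0.72 [359.0, 335.0] 999 med [678. 107.  78.] topmean [679. 107.  90.] zmax 94.0
scene turned_bush 0.92 [307.0, 321.0] 461 med [683.  22.  70.] topmean [677.  21.  90.] zmax 94.0
scene angle_offcut 0.63 [272.0, 204.0] 931 med [ 393. -124.    7.] topmean [ 383. -131.   49.] zmax 53.0
scene parts_tin 0.84 [331.0, 213.0] 648 med [392.  11.  15.] topmean [399.  10.  29.] zmax 33.0
scene parts_tin 0.43 [142.0, 226.0] 64 med [ 551. -336.   71.] topmean [ 549. -337.   71.] zmax 74.0
```

Run:
```python
import cv2
a=cv2.imread("pics/top0.png");cv2.imwrite("pics/topc.png",cv2.resize(a[150:350,80:340],None,fx=3,fy=3,interpolation=cv2.INTER_CUBIC))
b=cv2.imread("pics/scene0.png");cv2.imwrite("pics/scene1.png",b)
```

```text
(no output)
```

View pics/top0.png

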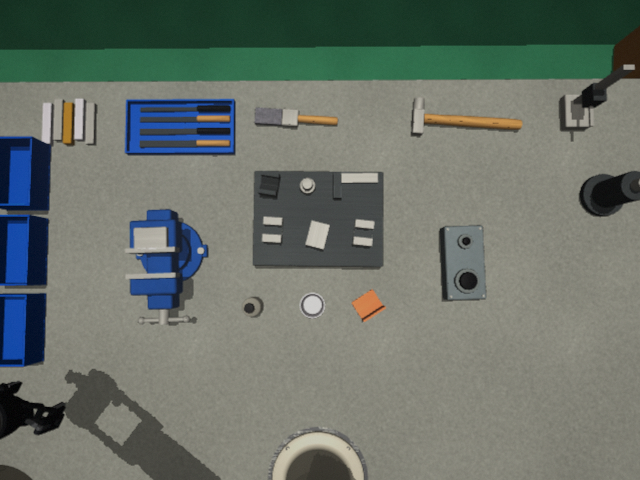

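View pics/topc.png

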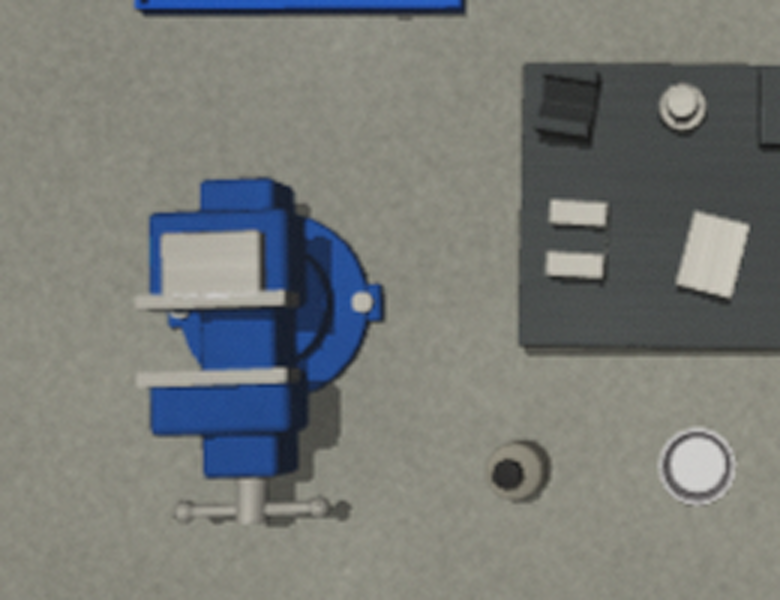

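View pics/scene1.png

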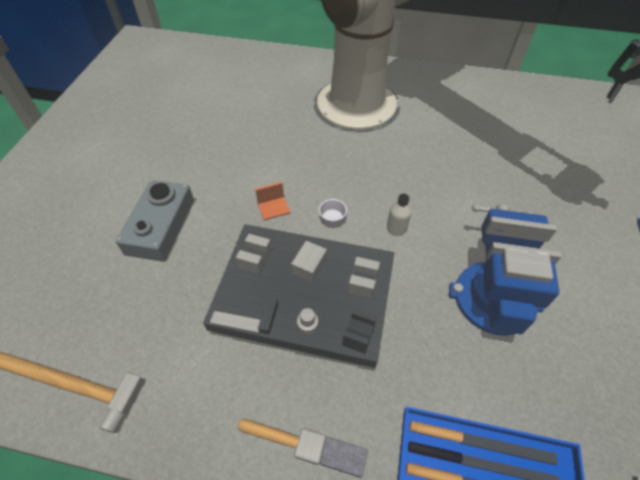

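Run:
```python
from h import *
s=cams.snapshot("top");P=cloud(s)
q=P[210:310,115:210].reshape(-1,3);j=q[(q[:,2]>153)&(q[:,2]<170)]
h,e=np.histogram(j[:,0],np.arange(420,620,4));print([(int(a),int(b)) for a,b in zip(e,h) if b])
for lo,hi in((440,490),(495,530)):
    k=j[(j[:,0]>lo)&(j[:,0]<hi)]
    if len(k): print(lo,hi,len(k),k.mean(0).round(1),k.min(0).round(),k.max(0).round(),cv2.minAreaRect(k[:,:2].astype(np.float32)))
for w in("top","scene"):
    if w=="scene": s=cams.snapshot(w);P=cloud(s)
    for t,n in(("blank_top",1),("slotted_a_top",2),("big_button_top",1),("small_button_top",1)):
        for d in cams.trace(t,w)[:n]:
            q=P[d["region"]];q=q[~np.isnan(q[:,0])];zt=np.percentile(q[:,2],60);k=q[abs(q[:,2]-zt)<5]
            print(w,t,k.mean(0).round(1),cv2.minAreaRect(k[:,:2].astype(np.float32)))
a=np.rad2deg(R.from_rotvec(telemetry.get_obs()["ee_rot"]).as_matrix());print((a/57.2958).round(3))
# big box edges
```

```text
[(464, 29), (468, 101), (472, 98), (476, 17), (516, 7), (520, 87), (524, 101), (528, 86), (532, 70), (536, 69), (540, 64), (544, 60), (548, 53), (552, 62), (556, 66), (560, 67), (564, 69), (568, 68), (572, 16)]
440 490 245 [471.6 343.6 161.4] [467. 293. 154.] [477. 397. 167.] ((471.4559326171875, 344.7978210449219), (9.981708526611328, 103.77295684814453), 1.6961302757263184)
495 530 239 [524.9 348.  161.1] [519. 294. 153.] [529. 399. 166.] ((525.358154296875, 346.483154296875), (10.01611328125, 104.65535736083984), 1.7223678827285767)
top blank_top [561.7  -1.5  85.3] ((561.6978149414062, -1.3333721160888672), (41.73457336425781, 56.11994934082031), 75.58417510986328)
top slotted_a_top [ 565.8 -104.9   85. ] ((566.185302734375, -104.735595703125), (42.19913864135742, 56.392337799072266), 83.34856414794922)
top big_button_top [ 457.2 -339.5   72.8] ((457.0357666015625, -339.826904296875), (38.23567581176758, 35.847103118896484), 89.72737121582031)
top small_button_top [ 547.4 -337.3   71.1] ((547.1112670898438, -337.7008361816406), (15.97238826751709, 13.74237060546875), 88.97594451904297)
scene blank_top [563.   -1.6  84.2] ((561.3850708007812, -1.8641014099121094), (42.28293228149414, 58.08395767211914), 76.31902313232422)
scene slotted_a_top [ 459.5 -339.1   72. ] ((458.9971008300781, -339.6844482421875), (38.05357360839844, 38.41798782348633), 18.22682762145996)
scene slotted_a_top [ 567.8 -104.6   83.7] ((565.9664916992188, -105.28378295898438), (42.65922164916992, 58.64934158325195), 82.96017456054688)
scene big_button_top [ 459.3 -338.5   72. ] ((458.64178466796875, -338.6229248046875), (37.97141647338867, 36.22584915161133), 17.619659423828125)
scene small_button_top [ 549.2 -336.7   70.7] ((549.1696166992188, -337.04638671875), (14.583107948303223, 14.730281829833984), 20.171436309814453)
[[ 0.424  0.906 -0.   ]
 [ 0.906 -0.424  0.   ]
 [ 0.    -0.    -1.   ]]
```

```bash
cat > d.py <<'E'
from h import *; import sys
o=telemetry.get_obs();A=R.from_rotvec(o["ee_rot"]).as_matrix();p=np.array(o["position"])
t=np.array(list(map(float,sys.argv[1:4])));print("t",o["clock"],"p",p.round(1),"F",np.round(o["contact_force"],1),"gap",round(o["finger_gap"],1),"tilt",A[:,2].round(3),"tool m",(A.T@(t-p)/1000).round(4))
E
python3 -m creep '[-0.028,0.0424,0,0,0,0,-0.028,0.0424,0,0,0,0,-0.028,0.0424,0,0,0,0,-0.028,0.0424,0,0,0,0,-0.028,0.0424,0,0,0,0,-0.028,0.0424,0,0,0,0,-0.028,0.0424,0,0,0,0,-0.028,0.0424,0,0,0,0,-0.028,0.0424,0,0,0,0,-0.028,0.0424,0,0,0,0,-0.028,0.0424,0,0,0,0,-0.028,0.0424,0,0,0,0,0,0,0,0,0,0]' 0; python3 d.py 561.5 -1.5 109
```

```text
clock: 3.42
position: [573.4, -15.1, 233.2]
ee_rot: [2.647, 1.688, 0.011]
contact_force: [-0.3, 0.4, 0.6]
finger_gap: 0.1
t 3.425 p [573.4 -15.1 233.2] F [-0.3  0.4  0.6] gap 0.1 tilt [ 0.007  0.002 -1.   ] tool m [ 0.0067 -0.0173  0.1242]
```

```bash
python3 -m creep '[0.0067,-0.0173,0,0,0,0,0,0,0,0,0,0,0,0,0.03,0,0,0,0,0,0.03,0,0,0,0,0,0.03,0,0,0,0,0,0.018,0,0,0,0,0,0,0,0,0]'; python3 d.py 561.5 -1.5 109
```

```text
clock: 4.3
position: [558.3, 7.0, 124.5]
ee_rot: [2.638, 1.7, 0.016]
contact_force: [0.1, 1.3, -0.0]
finger_gap: 0.3
t 4.3 p [558.3   7.  124.5] F [ 0.1  1.3 -0. ] gap 0.3 tilt [ 0.011  0.003 -1.   ] tool m [-0.0065  0.0063  0.0155]
```

```bash
python3 -m creep '[-0.005,0.005,0.014,0,0,0,0,0,0,0,0,0]'; python3 d.py 561.5 -1.5 109
```

```text
clock: 4.55
position: [562.3, 0.1, 111.7]
ee_rot: [2.635, 1.7, 0.02]
contact_force: [-0.1, 0.4, -0.3]
finger_gap: 0.3
t 4.55 p [5.623e+02 1.000e-01 1.117e+02] F [-0.1  0.4 -0.3] gap 0.3 tilt [ 0.014  0.002 -1.   ] tool m [-0.0018 -0.0001  0.0027]
```

```bash
python3 -m creep '[-0.0015,0,0.002,0,0,0,0,0,0,0,0,0,0,0,0,0,0,0,0,0,0,0,0,0,0,0,0,0,0,0,0,0,0,0,0,0]'; python3 d.py 561.5 -1.5 109
```

```text
clock: 5.3
position: [563.2, -1.9, 111.6]
ee_rot: [2.633, 1.698, 0.024]
contact_force: [-0.4, 0.9, -0.3]
finger_gap: -0.1
t 5.3 p [563.2  -1.9 111.6] F [-0.4  0.9 -0.3] gap -0.1 tilt [ 0.018  0.001 -1.   ] tool m [-0.0003 -0.0018  0.0026]
```

```bash
python3 -m creep '[0,-0.001,0.001,0,0,0,0,0,0,0,0,0,0,0,0,0,0,0,0,0,0,0,0,0,0,0,0,0,0,0,0,0,0,0,0,0,0,0,0,0,0,0,0,0,0,0,0,0,0,0,0,0,0,0,0,0,0,0,0,0,0,0,0,0,0,0,0,0,0,0,0,0,0,0,0,0,0,0]'; python3 d.py 561.5 -1.5 109
python3 - <<'E'
from h import *
s=cams.snapshot("scene");cv2.imwrite("pics/p1.png",cv2.resize(s["color"][180:380,180:440],None,fx=3,fy=3))
o=telemetry.get_obs();A=R.from_rotvec(o["ee_rot"]).as_matrix()
print("fix tilt, tool rotvec deg",np.rad2deg(np.cross([0,0,1],A.T@[0,0,-1])).round(2))
E
```

```text
clock: 6.92
position: [562.2, -1.4, 110.5]
ee_rot: [2.633, 1.698, 0.024]
contact_force: [-1.3, -0.3, 0.4]
finger_gap: 0.1
t 6.925 p [562.2  -1.4 110.5] F [-1.3 -0.3  0.4] gap 0.1 tilt [ 0.018  0.001 -1.   ] tool m [-0.0004 -0.0006  0.0015]
fix tilt, tool rotvec deg [ 0.9  -0.47  0.  ]
```

View pics/p1.png

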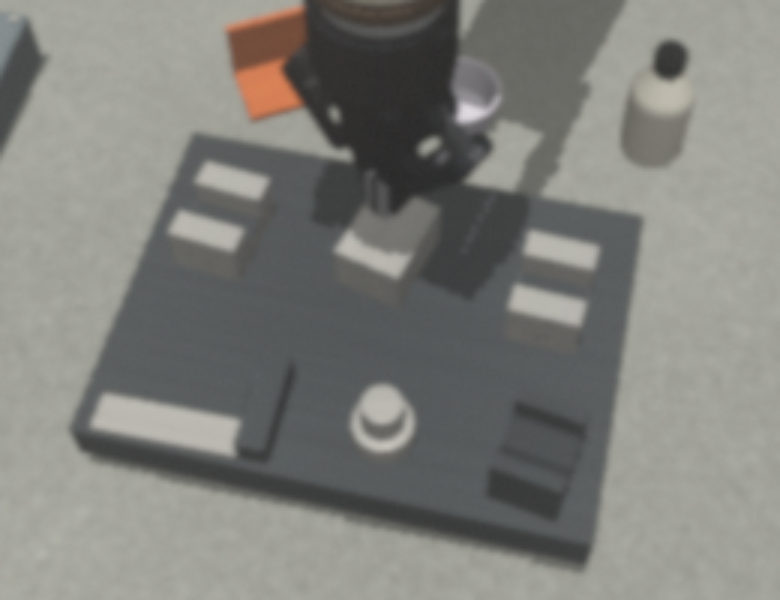

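```bash
python3 -m creep '[0,0,-0.045,0.9,-0.5,0,0,0,-0.045,0,0,0,0,0,-0.045,0,0,0,0,0,0,0,0,0,0.04,-0.0285,0,0,0,0,0.04,-0.0285,0,0,0,0,0.04,-0.0285,0,0,0,0,0.04,-0.0285,0,0,0,0,0.04,-0.0285,0,0,0,0,0.04,-0.0285,0,0,0,0,0.04,-0.0285,0,0,0,0,0,0,0,0,0,0,0,0,0,0,0,0]'; python3 d.py 498.3 345.7 185
```

```text
clock: 8.6
position: [488.9, 344.0, 237.6]
ee_rot: [-2.638, -1.696, 0.026]
contact_force: [1.0, 0.2, -0.0]
finger_gap: 0.2
t 8.6 p [488.9 344.  237.6] F [ 1.   0.2 -0. ] gap 0.2 tilt [-0.017 -0.005 -1.   ] tool m [0.006  0.0085 0.0524]
```

```bash
python3 -m creep '[0.005,0.008,0,-0.7,0.5,0,0,0,0.022,0,0,0,0,0,0.02,0,0,0,0,0,0,0,0,0]'; python3 d.py 498.3 345.7 185
```

```text
clock: 9.1
position: [502.0, 340.6, 194.1]
ee_rot: [2.646, 1.688, -0.0]
contact_force: [0.1, -0.2, 0.2]
finger_gap: -0.1
t 9.1 p [502.  340.6 194.1] F [ 0.1 -0.2  0.2] gap -0.1 tilt [ 0.001 -0.002 -1.   ] tool m [ 0.0031 -0.0055  0.0091]
```

```bash
python3 -m creep '[0.003,-0.005,0.007,0,0,0,0,0,0,0,0,0,0,0,0,0,0,0]'; python3 d.py 498.3 345.7 185
```

```text
clock: 9.48
position: [500.4, 345.2, 189.0]
ee_rot: [2.647, 1.686, 0.006]
contact_force: [-0.4, 1.0, -0.1]
finger_gap: -0.0
t 9.475 p [500.4 345.2 189. ] F [-0.4  1.  -0.1] gap -0.0 tilt [ 0.005 -0.001 -1.   ] tool m [-0.0004 -0.0022  0.004 ]
```

```bash
python3 -m creep '[0,-0.0015,0.002,0,0,0,0,0,0,0,0,0,0,0,0,0,0,0,0,0,0,0,0,0,0,0,0,0,0,0,0,0,0,0,0,0,0,0,0,0,0,0,0,0,0,0,0,0,0,0,0,0,0,0,0,0,0,0,0,0]'; python3 d.py 498.3 345.7 185;python3 -m creep '[0,0,0,0,0,0,0,0,0,0,0,0,0,0,0,0,0,0,0,0,0,0,0,0,0,0,0,0,0,0,0,0,0,0,0,0,0,0,0,0,0,0,0,0,0,0,0,0,0,0,0,0,0,0,0,0,0,0,0,0]'; python3 d.py 498.3 345.7 185
python3 - <<'E'
from h import *
s=cams.snapshot("scene");cv2.imwrite("pics/p2.png",cv2.resize(s["color"][150:350,380:640],None,fx=3,fy=3))
E
```

```text
clock: 10.72
position: [499.4, 346.1, 187.9]
ee_rot: [2.647, 1.686, 0.008]
contact_force: [0.0, 0.8, -0.8]
finger_gap: 0.4
t 10.725 p [499.4 346.1 187.9] F [ 0.   0.8 -0.8] gap 0.4 tilt [ 0.006 -0.    -1.   ] tool m [-0.0009 -0.0009  0.0029]
clock: 11.98
position: [499.4, 346.2, 187.9]
ee_rot: [2.647, 1.686, 0.008]
contact_force: [0.8, -0.3, -0.2]
finger_gap: 0.3
t 11.975 p [499.4 346.2 187.9] F [ 0.8 -0.3 -0.2] gap 0.3 tilt [ 0.006 -0.    -1.   ] tool m [-0.0009 -0.0008  0.0029]
```

View pics/p2.png

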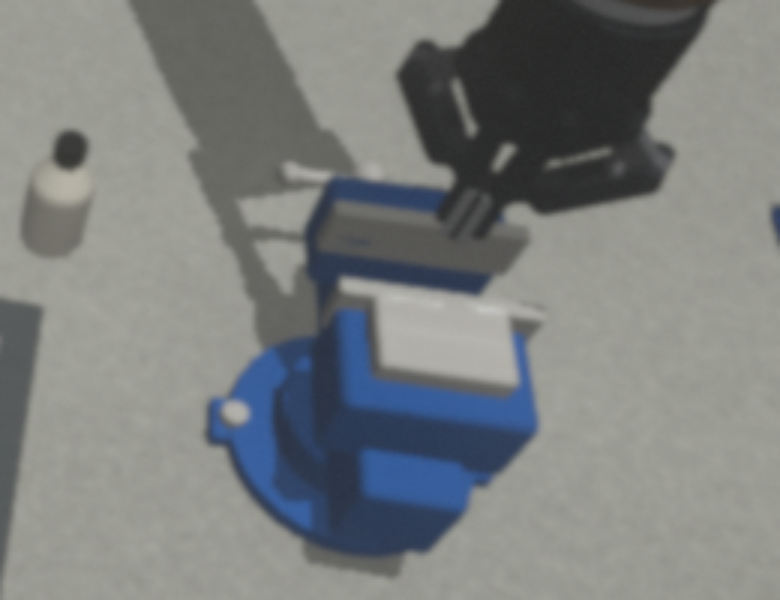

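```bash
python3 -m creep '[0,0,-0.035,0,0,0,0,0,-0.035,0,0,0,0,0,0,0,0,0,-0.0455,0.018,0,0,0,0,-0.0455,0.018,0,0,0,0,-0.0455,0.018,0,0,0,0,-0.0455,0.018,0,0,0,0,-0.0455,0.018,0,0,0,0,-0.0455,0.018,0,0,0,0,-0.0455,0.018,0,0,0,0,-0.0455,0.018,0,0,0,0,-0.0455,0.018,0,0,0,0,-0.0455,0.018,0,0,0,0,-0.0455,0.018,0,0,0,0,-0.0455,0.018,0,0,0,0,-0.0455,0.018,0,0,0,0,0,0,0,0,0,0,0,0,0,0,0,0]'; python3 d.py 458 -339 100
```

```text
clock: 14.28
position: [452.4, -305.8, 239.7]
ee_rot: [-2.636, -1.682, 0.012]
contact_force: [-0.5, 0.3, -0.1]
finger_gap: -0.4
t 14.275 p [ 452.4 -305.8  239.7] F [-0.5  0.3 -0.1] gap -0.4 tilt [-0.014  0.008 -1.   ] tool m [-0.0279  0.0213  0.1393]
```

```bash
python3 -m creep '[-0.028,0.021,0,-0.9,0,0,0,0,0,0,0,0,0,0,0.04,0,0,0,0,0,0.04,0,0,0,0,0,0.03,0,0,0,0,0,0,0,0,0]'; python3 d.py 458 -339 85
```

```text
clock: 15.02
position: [461.6, -330.3, 125.9]
ee_rot: [-2.637, -1.7, -0.004]
contact_force: [-0.1, -0.2, -0.4]
finger_gap: 0.0
t 15.025 p [ 461.6 -330.3  125.9] F [-0.1 -0.2 -0.4] gap 0.0 tilt [-0.     0.005 -1.   ] tool m [-0.0096  0.0004  0.0409]
```

```bash
python3 -m creep '[-0.0095,0,0.02,0,0,0,0,0,0.015,0,0,0,0,0,0,0,0,0]'; python3 d.py 458 -339 72
```

```text
clock: 15.4
position: [458.9, -339.3, 91.6]
ee_rot: [-2.639, -1.704, -0.005]
contact_force: [-0.6, -0.2, -0.2]
finger_gap: 0.1
t 15.4 p [ 458.9 -339.3   91.6] F [-0.6 -0.2 -0.2] gap 0.1 tilt [ 0.002  0.002 -1.   ] tool m [-0.0001 -0.001   0.0196]
```

```bash
python3 -m creep '[0,0,0.012,0,0,0,0,0,0.004,0,0,0,0,0,0.003,0,0,0,0,0,0.002,0,0,0]'; python3 d.py 458 -339 72
```

```text
clock: 15.9
position: [459.8, -340.2, 70.9]
ee_rot: [2.638, 1.703, 0.006]
contact_force: [-1.1, 1.1, 2.1]
finger_gap: -0.6
t 15.9 p [ 459.8 -340.2   70.9] F [-1.1  1.1  2.1] gap -0.6 tilt [ 0.004  0.    -1.   ] tool m [ 0.0004 -0.0022 -0.0011]
```

```bash
for i in 1 2; do python3 -m creep '[0,0,0.002,0,0,0]' | grep -E 'pos|force'; done; python3 d.py 458 -339 66
```

```text
position: [459.8, -340.3, 69.1]
contact_force: [-1.7, 1.0, 3.9]
position: [459.8, -340.3, 67.4]
contact_force: [-1.0, 2.8, 3.9]
t 16.15 p [ 459.8 -340.3   67.4] F [-1.   2.8  3.9] gap -0.1 tilt [ 0.004  0.    -1.   ] tool m [ 0.0004 -0.0022  0.0014]
```

```bash
for i in 1 2 3; do python3 -m creep '[0,0,0.0015,0,0,0]' | grep -E 'pos|force'; done
```

```text
position: [459.8, -340.3, 66.2]
contact_force: [-2.9, 2.5, 4.8]
position: [459.9, -340.4, 65.9]
contact_force: [-6.3, 5.5, 16.4]
position: [459.9, -340.3, 65.8]
contact_force: [-6.0, 5.6, 16.0]
```

The force jumped from about 5 N to 16 N and z stopped changing at 65.9, so the button is on its stop. Now I'll back off.

```bash
python3 -m creep '[0,0,-0.01,0,0,0,0,0,-0.03,0,0,0,0,0,-0.04,0,0,0,0,0,-0.04,0,0,0,0,0,-0.03,0,0,0,0.03,-0.03,0,0,0,0,0.04,-0.04,0,0,0,0,0.04,-0.04,0,0,0,0,0,0,0,0,0,0,0,0,0,0,0,0]'
python3 - <<'E'
from h import *
for n in("top","scene"):
    s=cams.snapshot(n); cv2.imwrite(f"pics/end_{n}.png",s["color"]); P=cloud(s)
    for t in("blank_top","slotted_a_top","big_button_top","small_button_top","vee_block","turned_bush","square","angle_offcut","parts_tin","oil_bottle"):
        for d in cams.trace(t,n)[:2]:
            q=P[d["region"]];q=q[~np.isnan(q[:,0])]
            if d["p"]>.3 and len(q): print(n,t,round(d["p"],2),np.median(q,0).round(),q[q[:,2]>np.percentile(q[:,2],95)-6].mean(0).round())
E
```

```text
clock: 17.77
position: [405.1, -193.4, 220.7]
ee_rot: [2.63, 1.697, 0.011]
contact_force: [0.2, -0.9, 0.7]
finger_gap: -0.1
top slotted_a_top 0.9 [ 567. -105.   83.] [ 566. -104.   86.]
top slotted_a_top 0.74 [403. 143.  73.] [400. 149. 101.]
top big_button_top 0.61 [ 457. -339.   73.] [ 458. -339.   73.]
top small_button_top 0.39 [ 547. -337.   71.] [ 547. -337.   72.]
top vee_block 0.59 [679. 107.  79.] [678. 108.  92.]
top turned_bush 0.79 [673.  20.  73.] [676.  22.  92.]
top turned_bush 0.58 [ 400. -119.    7.] [ 381. -128.   51.]
top square 0.93 [693. -72.  56.] [677. -47.  69.]
top angle_offcut 0.62 [ 400. -119.    7.] [ 382. -130.   51.]
top parts_tin 0.75 [401.  13.   8.] [399.  16.  31.]
top oil_bottle 0.9 [402. 143.  73.] [400. 149. 101.]
scene blank_top 0.93 [570.  -0.  84.] [563.  -1.  84.]
scene slotted_a_top 0.65 [ 569. -102.   76.] [ 568. -105.   84.]
scene slotted_a_top 0.46 [ 393. -123.    7.] [ 383. -131.   48.]
scene big_button_top 0.66 [572. 100.  81.] [575. 100.  84.]
scene big_button_top 0.54 [ 460. -337.   72.] [ 459. -339.   72.]
scene small_button_top 0.51 [569.  -0.  83.] [563.  -2.  84.]
scene small_button_top 0.46 [ 549. -336.   70.] [ 549. -337.   71.]
scene vee_block 0.75 [679. 108.  78.] [680. 108.  90.]
scene vee_block 0.38 [576. 100.  81.] [575. 100.  84.]
scene turned_bush 0.67 [682.  23.  70.] [677.  21.  90.]
scene square 0.84 [693. -72.  54.] [679. -47.  68.]
scene square 0.7 [552. 330. 127.] [530. 346. 160.]
scene angle_offcut 0.59 [ 393. -122.    7.] [ 383. -129.   47.]
scene parts_tin 0.68 [392.  10.  16.] [400.  11.  29.]
scene oil_bottle 0.59 [413. 148.  61.] [403. 149.  99.]
```

View pics/end_scene.png

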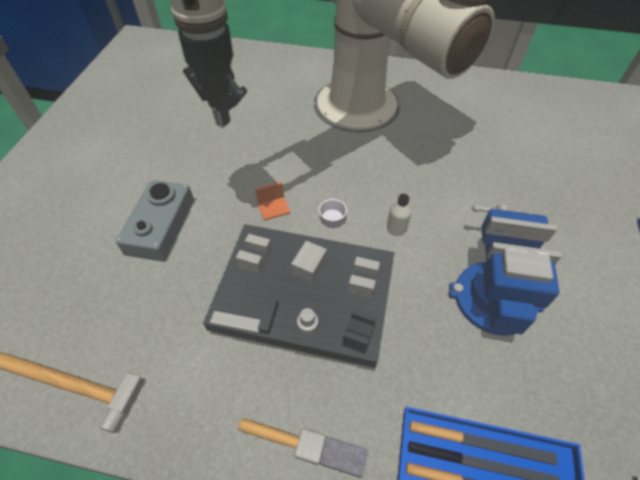

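All the objects are where they started, and the gripper is clear, up around (225,115) in the picture. Both buttons are up.

```bash
python3 -c "
from plant import manip; print(manip.job_done())"
```

```text
the job is handed in; nothing more can be done
None
```

The job is done and handed in at about 18 s on the robot's clock, with no verdict reported back.

- **Blank block:** I pointed with shut fingers above the middle block, which is the one without a slot. The fingertips were about 26 mm over its top and within 2 mm of its centre, for more than 2 s.
- **Vice gap:** I then pointed above the middle of the jaw gap, about 28 mm over the jaw edges and within 2 mm of its centre, for about 2.5 s.
- **Large button:** I pressed it down to its stop. The travel measured about 6 mm, and the force jumped from about 5 N to 16 N at the end. I then let it up and moved clear.

**Last checks:** Both buttons read at their starting height. All three blocks and the six bystanders were within about 4 mm of where they started, which is about the measuring noise. Tool force was about zero.

**Disagreements:** The networks gave a few wrong matches, such as calling the slotted block a "big_button" in the scene view, and the top view missed the blank block at the end. The other measurements and the picture ruled these out.

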